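Close the refill hatch of the screw dispenser

ROBOT

A 6-joint arm with a two-finger parallel gripper is mounted at the origin on the work surface. World frame = base frame: x ahead of the robot, y to its left, z up, the work surface at z = 0. Lengths are in m, angles in rad, forces in N, time in s.
With the tool pointing down it reaches from about 0.3 to 0.875 m from the base axis. Payload 6.4 kg.
Tool frame: the origin (TCP) lies midway between the tips of the shut fingers; the grasp point (between the pads) lies 19 mm behind it; z points along the fingers, y is the line along which they close (so a half turn about z gives the same grasp; the last joint's range is limited). The gripper opens to 85 mm and grips with 20 to 120 N. Pads are 22 mm wide; open, the fingers measure 114 mm over their backs; the gripper's body (76 mm by 85 mm) begins 54 mm behind the grasp point. The pads swing forward as they close: fully open they stand 13 mm farther back than shut.
Start: joints at [1.039, 0.181, 1.607, -0, 1.354, -0.206], TCP at [0.184, 0.545, 0.231] pointing down, gripper open.
Joint ranges: [-2.99, 2.99], [-0.89, 2.07], [0.3, 2.58], [-1.14, 4.28], [0, 2.63], [-3.12, 3.12]. Speed limits (rad/s): [2.57, 2.57, 3.01, 3.14, 3.14, 3.14].

INTERFACE

Orientations are given as a unit quaternion [w, x, y, z].
In Python, from bench import * gives the robot as it stands.
- The arm moves only by the tool play_rows, never from a script. Its argument "plan" is a list of rows, each a list of 3 entries, a list of its own where there are three numbers: the finger opening in mm, from 0 to 85.4, then the shift along the tool's x, y, z normalised to -1 to 1, where 1 is 40 cm, then the turn about the tool's z normalised to -1 to 1, where 1 is pi rad. A call has 1 to 10 rows; each row is the pose to reach, as a shift and turn from the pose commanded when the call began, along the tool's axes at that moment, turning the shorter way round; what a row does not reach only later rows make up. A row lasts 1/10 s, in which the tool goes at most 50 mm and 8.59 degrees, less where a joint would pass 70% of its speed; a pose out of reach is approached as far as the arm can. A call with a number of a shift or a turn outside -1 to 1 is refused whole. A call with a gripper value outside its range is refused whole. The fingers move at their own pace and stop on an object; the grip force is fixed at half the most. Time passes only in rows, so rows that repeat a pose let the fingers close. It gives the time, the measured TCP pose, the force, the opening and the grip force at its end, in the units of the state.
- get_obs(): the state, without advancing time (a new reading comes with each control period).
- camera(name): name is "scene" or "top" or "wrist"; returns a dict with "image" (480x640x3 uint8, red, green, blue), "range_z" (480x640 float32, m along the optical axis (not along the pixel's ray), 0 where there is no reading), "intrinsics" (3x3 intrinsics, pixels), "rvec" (rotation vector, rad) and "tvec" (3), from world to camera coordinates, as OpenCV has them; the wrist camera has in their place "T_tool_cam" (4x4, takes a point from camera to tool coordinates, whose origin is the TCP and whose axes are the flange's). Camera axes: x right, y down, z forward; pixel columns grow to the right and rows downward; lengths in m; the calibration is good to about 2 mm. A picture is of the moment at which its call begins: read the wrist's pose just before it.
- hand_in(): hands the job in; it is judged then, once.
Trained networks look in a picture, given as the dict that the camera call returned (one of the last four; its "shot" number tells which), for a name from the list of things; names that differ only in an ending like _2 or _b are one class to them, and where a whole thing is asked for, a point or a joint stands for the part that bears it (a point fixed in the world has none). Each returns a list of dicts, best first, with "conf" (0 to 1); they miss things now and then, are a little off and sometimes report something else, mostly with a low value. They report only what shows in the picture. A call takes as long as a camera call. They do not tell look-alikes from the thing itself.
- search_frame(picture, label): "rect" ([centre column, centre row, width, height] in pixels, round what is visible of it).
- masks_of(picture, label): "mask" (480x640 bool, what is visible of it) and "rect" ([centre column, centre row, width, height] in pixels, round what is visible of it).
The state is a dict: "time_s": time; "q": joint angles; "dq": joint speeds; "joint_efforts": joint torques, N m; "eef_pos": TCP position; "eef_rot": TCP orientation; "wrist_force": force on the tool from outside, world axes, zero at the start; "torque": the same for the moment, N m; "opening": opening from 0.0 (shut) to 1.0 (fully open); "grasp_force": force on a finger pad.
Only numpy, scipy, OpenCV 4.12 (cv2) and the standard library are available. Lean on these libraries where they do the work, as an engineer would, in place of code of your own. Each camera call takes 0.05 s, during which the arm holds its last target. There are 200 camera calls.

TASK

Take the little wooden block off the loose grey cover and put it in the blue tray. Then lay the cover in the rimmed opening on the sloping top of the orange screw dispenser and press it down gently until it sits flat and fully home all round, flush with the rim. Do not press the dispenser's black release button, leave everything else where it is, and let go at the end.

Things in the scene. Friction and masses are not known exactly. Their poses are not given: they have to be found in the camera images.
- cover: Loose grey plastic cover, about 80 g: a flat plate 64 (x) x 80 (y) x 8 mm with a grip ridge on top along its x axis, 44 long, 12 wide, 18 high (so its top is 26 mm above the underside). Origin at the centre of the underside, z up out of the plate. It lies flat on the shelf, ridge up; half a turn about z makes no difference.
- block: Loose wooden block 28 (x) x 16 (y) x 14 (z) mm, about 12 g, origin at the centre of its underside. It lies on top of the cover's plate beside the ridge, on the cover's +y side, its length along the ridge to within about 10 degrees.
- block_center (a point): The middle of the wooden block.
- tray: Blue open plastic tray fixed on the shelf, 130 (x) x 110 (y) x 22 mm outside, walls and floor 4 to 5 mm. Origin at the centre of its underside, z up.
- dispenser: Orange plastic screw dispenser fixed to the shelf, 165 (x) x 124 (y) x about 105 mm high. Origin on the shelf below the hatch; its front, low and with the button, is at -x; it spans x from -100 to +65 mm. Its sloping top is hatch.
- hatch: Sloping hatch, 75 mm above the dispenser's origin: origin mid of the ledge (black rubber seal, gives 1 mm per 4 N, springs back) where the cover lies; x up the slope, y across, z square out of it. Slope 26 deg (0.45 rad). Rim inside 72 (x) x 88 (y), 8 mm high, 5 thick: the cover, ridge along x, has 4 mm play and seated is flush with the rim. It cracks if pressed with over 25 N.
- stud0 (a joint): In the seal round the mouth (44 x 48 mm) four white studs, 10 mm across, stand 3.5 to 6.5 mm proud of the hatch's ledge at x -26 or +26, y -34 or +34 mm. Value: how far this one (x -26, y -34) is pushed down; 0.0065 m is level with the ledge. Each slides down stiffly under about 2 N and stays where left, so a cover just laid in stands proud and uneven until pressed home, 8 to 12 N in all.
- stud1 (a joint): The same for the stud at x -26, y +34 mm of the hatch.
- stud2 (a joint): The same for the stud at x +26, y -34 mm of the hatch.
- stud3 (a joint): The same for the stud at x +26, y +34 mm of the hatch.
- release (a joint): Travel of the dispenser's black push button on its low front, 0 (out) to 0.006 m (fully pressed, 4 N). Must not be pressed.
- release_top (a point): Middle of the top of the release button, 22 mm across, 78 mm in front of the dispenser's origin.
- pliers: Bystander: pliers with red handles lying flat, 150 x 50 x 17 mm, origin at the joint.
- tin: Bystander: steel tin with screw-top lid, 78 mm across, 74 mm high, origin under its centre.
- clamp: Bystander: white plastic bar clamp lying flat, 110 x 75 x 21 mm, origin in the middle of its bar.
- spraycan: Bystander: green can 64 mm across, 170 mm high, origin under its centre.
- driver: Bystander: screwdriver lying on the shelf at the back.
- jar: Bystander: glass jar with steel cap, 60 mm across, 75 mm high, origin under its centre.
There are look-alikes about, which are no part of the job. Several things have the shape of the tray; the one meant has the colours described above. Of the things shaped like the cover, the grey one is meant.

How it is judged:
By the outcome, as a careful person would: the job done as asked, in the order asked, and still so for the second after the job is handed in, with the robot touching nothing.
It also fails if it takes over 64 s, if anything falls off the work surface, if the arm or the gripper's body presses on something with over 40 N, if the wrist force passes 120 N, or if a joint passes its speed limit or range.

## Working session

There is one attempt and no reset: what is moved stays moved. The work goes in short steps, Python scripts to look and compute and a tool call to move; the robot and the scene stay as the last step left them, time stands still between calls to the robot, and variables do not carry over. Pictures are saved under pics/ and viewed, at most 10 in all, crops included, and the job is handed in when it is done.

Besides the shell and the picture viewer there is one more tool, called as name([rows], argument=value, ...), one row to a line, values as JSON. play_rows: Moves the arm, as the interface text tells. Its arguments: {"type":"object","properties":{"plan":{"type":"array","items":{"type":"array"}}},"required":["plan"]}

```bash
mkdir -p pics; cat > h.py <<'E'
from bench import *
import numpy as np, cv2
from scipy.spatial.transform import Rotation as R
def cam(name):
    o=get_obs(); c=camera(name); c["obs"]=o
    if name=="wrist":
        q=o["eef_rot"]; T=np.eye(4); T[:3,:3]=R.from_quat([q[1],q[2],q[3],q[0]]).as_matrix(); T[:3,3]=o["eef_pos"]
        W=T@np.array(c["T_tool_cam"])
    else:
        M=np.eye(4); M[:3,:3]=cv2.Rodrigues(np.array(c["rvec"],float))[0]; M[:3,3]=np.ravel(c["tvec"]); W=np.linalg.inv(M)
    c["W"]=W; return c
def cloud(c):
    K=np.array(c["intrinsics"]); z=c["range_z"]; v,u=np.mgrid[:480,:640]
    p=np.stack([(u-K[0,2])/K[0,0]*z,(v-K[1,2])/K[1,1]*z,z],-1)
    p=p@c["W"][:3,:3].T+c["W"][:3,3]; p[z==0]=np.nan; return p
def save(c,n): cv2.imwrite("pics/"+n,c["image"][:,:,::-1])
E
python3 - <<'E'
from h import *
print(get_obs())
for n in ["top","scene"]:
    c=cam(n); save(c,n+"0.png"); P=cloud(c)
    for l in ["cover","block","tray","dispenser","hatch","release"]:
        try:
            for d in masks_of(c,l)[:4]:
                m=d["mask"]; p=P[m]; print(n,l,round(d["conf"],2),np.round(d["rect"]),np.round(np.nanmedian(p,0),3),np.round(c["image"][m].mean(0)))
        except Exception as e: print(l,e)
E
```

```text
{'time_s': 0.0, 'q': array([ 1.03869807e+00,  1.81555895e-01,  1.60796257e+00, -3.40255358e-05,
        1.35379776e+00, -2.06314821e-01]), 'dq': array([ 0.00061509,  0.00017674,  0.00073661,  0.003265  , -0.00071681,
        0.0005651 ]), 'joint_efforts': array([-5.78133531e-04, -4.44878983e+01, -3.51330972e+01, -5.62172172e-04,
        9.70745663e-03,  2.16363759e-05]), 'eef_pos': array([0.18375516, 0.54428582, 0.23039775]), 'eef_rot': array([-2.95506632e-04,  1.62168630e-01,  9.86762683e-01, -8.09709157e-04]), 'wrist_force': array([1.59803671, 0.35049881, 0.50566855]), 'torque': array([ 0.03731702, -0.01583851,  0.02063921]), 'grasp_force': 0.0, 'opening': 1.0000965699964357}
top cover 0.76 [298. 218.  32.  28.] [ 0.612 -0.004  0.009] [164. 161. 158.]
top cover 0.65 [348. 217.  35.  32.] [ 0.611 -0.129  0.009] [ 70. 215. 210.]
top tray 0.78 [397. 255.  46.  46.] [ 0.508 -0.272  0.006] [ 56. 119. 230.]
top tray 0.68 [466. 307.  42.  52.] [ 0.35  -0.457  0.006] [250. 179. 216.]
top tray 0.66 [392. 322.  49.  53.] [ 0.322 -0.246  0.005] [252. 247.  73.]
top tray 0.2 [291. 209.   3.   9.] [0.633 0.026 0.024] [236. 202. 144.]
top dispenser 0.72 [203. 254.  55.  68.] [0.505 0.264 0.062] [189. 127.  61.]
top hatch 0.76 [195. 246.  47.  36.] [0.525 0.275 0.074] [136.  93.  60.]
top release 0.51 [206. 278.   7.   6.] [0.445 0.255 0.053] [64. 64. 67.]
scene cover 0.97 [305. 287.  40.  37.] [0.619 0.008 0.009] [111. 108. 105.]
scene cover 0.75 [278. 250.  44.  27.] [ 0.617 -0.122  0.008] [ 63. 140. 135.]
scene tray 0.67 [290. 202.  64.  42.] [ 0.508 -0.273  0.006] [ 39.  76. 145.]
scene tray 0.64 [354. 181.  67.  41.] [ 0.322 -0.246  0.006] [184. 162.  66.]
scene dispenser 0.59 [428. 350. 103.  92.] [0.548 0.29  0.061] [152.  94.  50.]
scene hatch 0.94 [426. 336.  71.  58.] [0.531 0.279 0.076] [135.  86.  50.]
```

```bash
python3 - <<'E'
import cv2
a=cv2.imread("pics/top0.png")[150:390,140:540]; cv2.imwrite("pics/topc.png",cv2.resize(a,None,fx=2,fy=2))
E
```

```text
(no output)
```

View pics/topc.png

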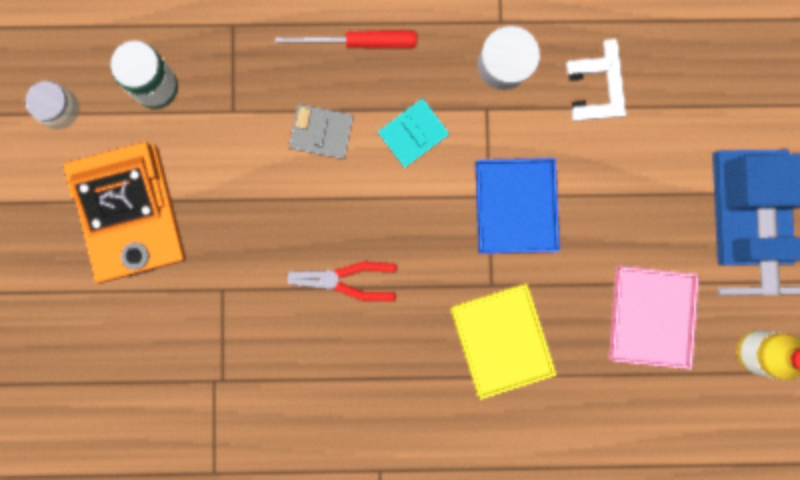

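Grey cover with the block at full-frame pixel (298,218), with the teal one (348,217) as its look-alike. Blue tray at (397,255), with yellow (392,322) and pink (466,307) as look-alikes. The blue and grey objects fit the description. I'll confirm them close-up with the wrist camera.

```bash
cat >> h.py <<'E'
def go(p,yaw=None):
    """units for play_rows to TCP p; yaw = world angle of tool y (closing line)"""
    o=get_obs(); q=o["eef_rot"]; M=R.from_quat([q[1],q[2],q[3],q[0]]).as_matrix()
    s=M.T@(np.array(p)-o["eef_pos"])/0.4; t=0
    if yaw is not None:
        cur=np.arctan2(M[1,1],M[0,1]); d=(cur-yaw+np.pi/2)%np.pi-np.pi/2; t=d/np.pi
    print("shift",np.round(s,4),"turn",round(t,4))
E
python3 - <<'E'
from h import *
go([0.56,0.0,0.26]); c=cam("wrist"); print(c["T_tool_cam"],c["intrinsics"])
E
```

```text
shift [-1.3264 -0.9895 -0.0718] turn 0
[[-1.87289406e-03 -9.55659071e-01 -2.94469408e-01  7.47916070e-02]
 [ 9.99998221e-01 -1.85531228e-03 -3.39066508e-04  9.41004690e-04]
 [-2.22300726e-04 -2.94469519e-01  9.55660846e-01 -1.42749180e-01]
 [ 0.00000000e+00  0.00000000e+00  0.00000000e+00  1.00000000e+00]] [[392.68152309   0.         325.94252588]
 [  0.         392.68152309 244.74000842]
 [  0.           0.           1.        ]]
```

play_rows([
  [85,[-0.66,-0.5,-0.07],0],
  [85,[-0.66,-0.5,-0.07],0],
  [85,[-0.66,-0.5,-0.07],0],
  [85,[-0.66,-0.5,-0.07],0],
  [85,[-0.66,-0.5,-0.07],0],
  [85,[-0.66,-0.5,-0.07],0],
  [85,[-0.66,-0.5,-0.07],0],
])

```text
time_s: 1.45
eef_pos: [0.3716, 0.2683, 0.26]
eef_rot: [0.001, 0.163, 0.987, 0.0]
wrist_force: [0.7, 0.2, -0.4]
opening: 0.993
grasp_force: 0.0
```

play_rows([
  [85,[-0.66,-0.49,0],0],
  [85,[-0.66,-0.49,0],0],
  [85,[-0.66,-0.49,0],0],
  [85,[-0.66,-0.49,0],0],
  [85,[-0.66,-0.49,0],0],
  [85,[-0.66,-0.49,0],0],
  [85,[-0.66,-0.49,0],0],
  [85,[-0.66,-0.49,0],0],
  [85,[-0.66,-0.49,0],0],
])

```text
time_s: 2.35
eef_pos: [0.5573, 0.0003, 0.2589]
eef_rot: [-0.001, 0.163, 0.987, 0.0]
wrist_force: [-0.5, 0.6, -0.0]
opening: 0.995
grasp_force: 0.0
```

```bash
cat >> h.py <<'E'
def boxfit(p):
    (c,(w,h),a)=cv2.minAreaRect((p[:,:2]*1000).astype(np.float32)); return np.round(c,1),np.round((w,h),1),round(a,1)
E
python3 - <<'E'
from h import *
c=cam("wrist"); save(c,"w1.png"); P=cloud(c); print(c["obs"]["eef_pos"],c["obs"]["time_s"])
for l in ["cover","block"]:
    for d in masks_of(c,l)[:3]:
        m=d["mask"]; p=P[m]; p=p[~np.isnan(p[:,0])]
        print(l,round(d["conf"],2),np.round(d["rect"]),np.round(np.median(p,0),4),boxfit(p),np.percentile(p[:,2],[2,50,98]).round(4))
E
```

```text
[5.57324338e-01 2.93164748e-04 2.58915010e-01] 2.35
cover 0.69 [232. 283.  85.  84.] [ 0.609  -0.1232  0.0082] (array([ 613.5, -129.1]), array([66. , 86.5]), 37.2) [0.0038 0.0082 0.0267]
cover 0.66 [346. 252.  83.  65.] [ 6.096e-01 -6.000e-04  8.200e-03] (array([617.7,   2.4]), array([82.7, 68.3]), 78.0) [0.0044 0.0082 0.0268]
block 0.95 [373. 264.  18.  29.] [0.6315 0.027  0.0216] (array([637.8,  26.8]), array([18.3, 37.8]), 78.6) [0.0075 0.0216 0.0233]
```

View pics/w1.png

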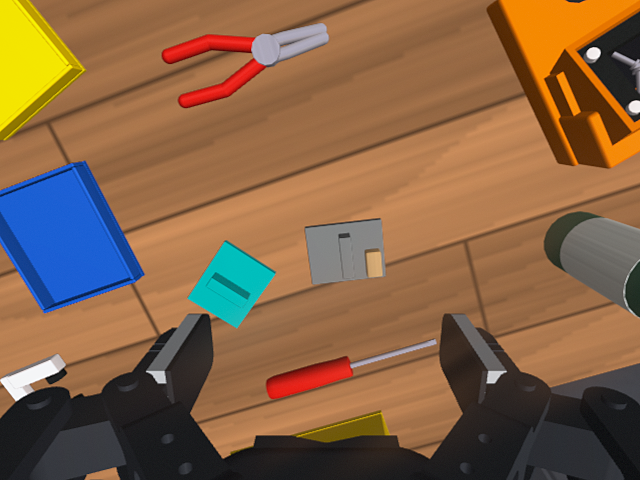

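The grey cover is at (346,252) with the block at (373,264), and the teal one is at (232,283). The blue tray is at upper left. Next is a closer second view, turned so the fingers close along the ridge.

```bash
python3 - <<'E'
from h import *
go([0.61,0.01,0.15],np.radians(-12))
E
```

```text
shift [-0.1193  0.0616  0.2734] turn 0.4634
```

play_rows([
  [85,[-0.12,0.06,0.27],0.46],
  [85,[-0.12,0.06,0.27],0.46],
  [85,[-0.12,0.06,0.27],0.46],
  [85,[-0.12,0.06,0.27],0.46],
  [85,[-0.12,0.06,0.27],0.46],
  [85,[-0.12,0.06,0.27],0.46],
  [85,[-0.12,0.06,0.27],0.46],
  [85,[-0.12,0.06,0.27],0.46],
  [85,[-0.12,0.06,0.27],0.46],
  [85,[-0.12,0.06,0.27],0.46],
])

```text
time_s: 3.5
eef_pos: [0.6103, 0.0096, 0.1517]
eef_rot: [0.0, 0.775, 0.632, 0.0]
wrist_force: [-1.6, -0.3, -0.2]
opening: 0.992
grasp_force: 0.0
```

```bash
python3 - <<'E'
from h import *
c=cam("wrist"); save(c,"w2.png"); P=cloud(c); o=c["obs"]; print(o["eef_pos"],o["eef_rot"],o["q"].round(2))
for l in ["cover","block"]:
    for d in masks_of(c,l)[:2]:
        m=d["mask"]; p=P[m]; p=p[~np.isnan(p[:,0])]
        print(l,round(d["conf"],2),np.round(d["rect"]))
        for a,b in [(.005,.011),(.018,.0235),(.0245,.03)]:
            s=p[(p[:,2]>a)&(p[:,2]<b)]
            if len(s)>20: print("  z",a,len(s),np.median(s[:,2]).round(4),boxfit(s))
E
```

```text
[0.61025875 0.00955759 0.15171228] [9.50096435e-05 7.75269759e-01 6.31630246e-01 1.55689138e-04] [-0.18  0.34  1.58  0.    1.22  0.02]
cover 0.84 [363. 375. 116. 101.]
  z 0.005 4927 0.008 (array([ 612.3, -126.7]), array([64.8, 81.7]), 36.0)
  z 0.018 203 0.0208 (array([ 610.3, -121.4]), array([44.1, 11.5]), 21.0)
  z 0.0245 697 0.026 (array([ 612.2, -126.4]), array([44.2, 13. ]), 36.8)
cover 0.73 [337. 233.  92. 108.]
  z 0.005 6289 0.008 (array([616. ,   3.3]), array([80.4, 64. ]), 77.9)
  z 0.018 143 0.0208 (array([622.3,  22.4]), array([28.9, 47.6]), 77.8)
  z 0.0245 1002 0.026 (array([616.1,   3.5]), array([12.4, 43.2]), 78.1)
```

View pics/w2.png

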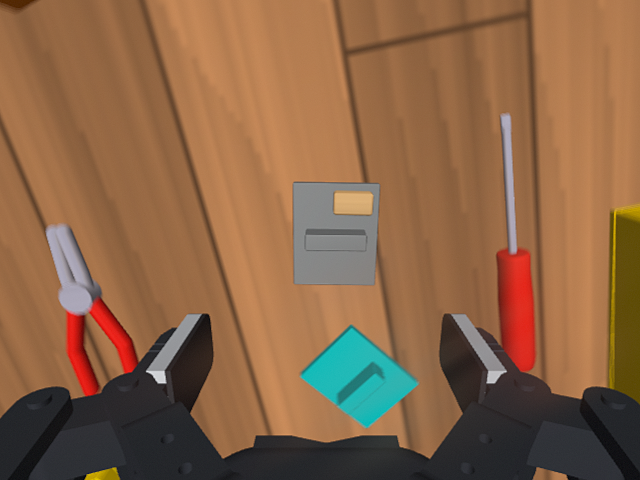

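```bash
python3 - <<'E'
from h import *
c=cam("wrist"); P=cloud(c); im=c["image"].astype(int)
m=(im[...,0]-im[...,2]>60); m[:180]=0; m[222:]=0; m[:,:320]=0; m[:,385:]=0
p=P[m]; p=p[(p[:,2]>.018)&(p[:,2]<.0245)]; print("block",len(p),np.median(p[:,2]),boxfit(p))
b=boxfit(p)[0]; d=b-np.array([616.1,3.4]); a=np.radians(-12); print("in cover frame",d[0]*np.cos(a)+d[1]*np.sin(a),-d[0]*np.sin(a)+d[1]*np.cos(a))
t=cam("top"); Q=cloud(t)
for d in masks_of(t,"tray"):
    col=t["image"][d["mask"]].mean(0)
    if col[2]>150 and col[0]<100:
        q=Q[d["mask"]]; q=q[~np.isnan(q[:,0])]; print("tray",col,boxfit(q),np.percentile(q[:,2],[5,50,95]))
x=np.hstack([cv2.resize(cv2.imread("pics/w2.png")[160:310,260:410],(400,400)),cv2.resize(cv2.imread("pics/w1.png")[150:330,0:180],(400,400))]); cv2.imwrite("pics/conf.png",x)
go([b[0]/1e3,b[1]/1e3,.014],np.radians(-12))
E
```

```text
block 862 0.022007431970715113 (array([633.6,  27.7]), array([15.9, 27.6]), 77.1)
in cover frame 12.065328925970046 27.40744128714227
tray [ 57.82253818 121.0674039  231.48551869] (array([ 508.2, -274.7]), array([131.6, 119.5]), 0.4) [-0.00043575  0.0054705   0.02324579]
shift [0.0583 0.047  0.3437] turn 0.0038
```

View pics/conf.png

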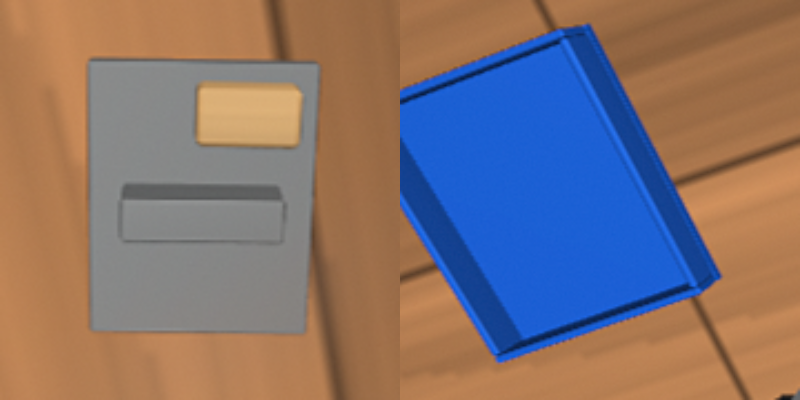

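Confirmed: the grey cover with the block, and the blue tray.

play_rows([
  [50,[0.058,0.047,0.27],0.004],
  [50,[0.058,0.047,0.27],0.004],
  [50,[0.058,0.047,0.27],0.004],
  [50,[0.058,0.047,0.27],0.004],
  [50,[0.058,0.047,0.27],0.004],
])

```text
time_s: 4.3
eef_pos: [0.6347, 0.0267, 0.0451]
eef_rot: [0.001, 0.778, 0.628, 0.001]
wrist_force: [-0.8, -0.1, -0.6]
opening: 0.584
grasp_force: 0.0
```

```bash
python3 - <<'E'
from h import *
go([.6336,.0277,.0115],np.radians(-12.5)); print(get_obs()["eef_pos"])
E
```

```text
shift [ 0.0019 -0.0035  0.084 ] turn 0.0019
[0.6347379  0.02666248 0.04509774]
```

play_rows([
  [50,[0.002,-0.003,0.05],0],
  [50,[0.002,-0.003,0.083],0],
  [50,[0.002,-0.003,0.083],0],
  [20,[0.002,-0.003,0.083],0],
  [15,[0.002,-0.003,0.083],0],
  [15,[0.002,-0.003,0.083],0],
  [15,[0.002,-0.003,0.083],0],
  [15,[0.002,-0.003,0.083],0],
])

```text
time_s: 5.1
eef_pos: [0.634, 0.0278, 0.0118]
eef_rot: [0.001, 0.778, 0.628, 0.001]
wrist_force: [-0.3, -0.4, 6.1]
opening: 0.303
grasp_force: 59.7
```

play_rows([
  [15,[0,0,-0.03],0],
  [15,[0,0,-0.1],0],
  [15,[0,0,-0.2],0],
  [15,[0,0,-0.3],0],
  [15,[0,0,-0.3],0],
])

```text
time_s: 5.6
eef_pos: [0.6371, 0.0276, 0.1381]
eef_rot: [0.004, 0.778, 0.628, 0.004]
wrist_force: [0.8, -0.5, 1.0]
opening: 0.307
grasp_force: 59.1
```

```bash
python3 - <<'E'
from h import *
go([.508,-.273,.13]); go([.508,-.273,.03]);o=get_obs(); print(o["opening"],o["grasp_force"],o["eef_pos"])
E
```

```text
shift [-0.8026 -0.1573  0.0176] turn 0
shift [-0.8029 -0.1604  0.2675] turn 0
0.3068353842755 59.08877491950989 [0.63712216 0.02757253 0.13810137]
```

play_rows([
  [15,[-0.8,-0.157,0],0],
  [15,[-0.8,-0.157,0],0],
  [15,[-0.8,-0.157,0],0],
  [15,[-0.8,-0.157,0],0],
  [15,[-0.8,-0.157,0],0],
  [15,[-0.8,-0.157,0],0],
  [15,[-0.8,-0.157,0],0],
  [15,[-0.8,-0.157,0.1],0],
  [15,[-0.8,-0.157,0.2],0],
  [15,[-0.8,-0.157,0.25],0],
])

```text
time_s: 6.6
eef_pos: [0.5015, -0.2704, 0.0269]
eef_rot: [-0.002, 0.779, 0.628, -0.0]
wrist_force: [0.2, 0.1, -0.4]
opening: 0.306
grasp_force: 59.1
```

play_rows([
  [15,[0,0,0.03],0],
  [15,[0,0,0.06],0],
  [15,[0,0,0.06],0],
  [30,[0,0,0.06],0],
  [45,[0,0,0.06],0],
  [45,[0,0,0.06],0],
  [45,[0,0,-0.05],0],
  [45,[0,0,-0.15],0],
  [45,[0,0,-0.25],0],
  [45,[0,0,-0.25],0],
])

```text
time_s: 7.6
eef_pos: [0.5073, -0.2743, 0.1371]
eef_rot: [0.006, 0.778, 0.628, 0.001]
wrist_force: [-0.2, -1.0, 1.3]
opening: 0.525
grasp_force: 0.0
```

```bash
python3 - <<'E'
from h import *
t=cam("top"); Q=cloud(t)
for d in masks_of(t,"block"): print(d["conf"],d["rect"],np.nanmedian(Q[d["mask"]],0).round(4))
for d in masks_of(t,"cover"): print(d["conf"],d["rect"],np.nanmedian(Q[d["mask"]],0).round(4),boxfit(Q[d["mask"]]))
w=cam("wrist"); P=cloud(w)
for d in masks_of(w,"block"): print("w",d["conf"],d["rect"],np.nanmedian(P[d["mask"]],0).round(4))
go([.57,0,.16],np.radians(78))
E
```

```text
0.85 [347.4, 217.2, 35.1, 32.1] [ 0.6127 -0.1271  0.0095] (array([nan, nan]), array([0., 0.]), 0.0)
0.59 [298.5, 215.6, 32.7, 31.9] [0.6159 0.0011 0.0092] (array([6.181e+02, 6.000e-01]), array([79.3, 61.3]), 77.7)
w 0.59 [327.2, 239.6, 42.3, 27.2] [ 0.5048 -0.2704  0.0178]
shift [ 0.6972  0.021  -0.0777] turn 0.499
```

play_rows([
  [60,[0.7,0.02,-0.07],-0.5],
  [60,[0.7,0.02,-0.07],-0.5],
  [60,[0.7,0.02,-0.07],-0.5],
  [60,[0.7,0.02,-0.07],-0.5],
  [60,[0.7,0.02,-0.07],-0.5],
  [60,[0.7,0.02,-0.07],-0.5],
  [60,[0.7,0.02,-0.07],-0.5],
  [60,[0.7,0.02,-0.07],-0.5],
  [60,[0.7,0.02,-0.07],-0.5],
  [60,[0.7,0.02,-0.07],-0.5],
])

```text
time_s: 8.85
eef_pos: [0.5696, 0.001, 0.1562]
eef_rot: [-0.002, 0.138, 0.99, 0.0]
wrist_force: [-0.3, -0.8, 0.2]
opening: 0.704
grasp_force: 0.0
```

play_rows([
  [60,[0,0,0],-0.035],
  [60,[0,0,0],-0.035],
  [60,[0,0,0],-0.035],
])

```text
time_s: 9.15
eef_pos: [0.57, 0.0006, 0.1568]
eef_rot: [-0.001, 0.088, 0.996, 0.0]
wrist_force: [-0.3, -0.0, -0.4]
opening: 0.703
grasp_force: 0.0
```

```bash
python3 - <<'E'
from h import *
w=cam("wrist"); P=cloud(w); print(w["obs"]["eef_pos"],w["obs"]["eef_rot"],w["obs"]["q"].round(2))
for d in masks_of(w,"cover"):
    m=d["mask"]; p=P[m]; p=p[~np.isnan(p[:,0])]; print(d["conf"],d["rect"],w["image"][m].mean(0).round())
    for a,b in [(.005,.011),(.0245,.03)]:
        s=p[(p[:,2]>a)&(p[:,2]<b)]
        if len(s)>20: print("  z",a,len(s),np.median(s[:,2]).round(4),boxfit(s))
go([.6161,.0034,.055],np.radians(78)); go([.6161,.0034,.012],np.radians(78))
E
```

```text
[0.5699942  0.00058638 0.15684399] [-1.11762432e-03  8.81884404e-02  9.96103176e-01  1.08631385e-04] [-0.21  0.25  1.69 -0.    1.21 -1.6 ]
0.71 [182.2, 296.6, 117.9, 114.6] [  6. 179. 177.]
  z 0.005 5523 0.008 (array([ 612. , -127.6]), array([64.1, 81.4]), 35.7)
  z 0.0245 818 0.026 (array([ 611.9, -127.3]), array([43.6, 13. ]), 37.0)
0.58 [338.8, 278.5, 105.3, 81.7] [133. 131. 129.]
  z 0.005 6492 0.008 (array([616. ,   2.6]), array([79.9, 64.6]), 77.9)
  z 0.0245 838 0.026 (array([615.7,   2.5]), array([12. , 43.9]), 77.9)
shift [-0.1118  0.0271  0.2558] turn 0.0107
shift [-0.1119  0.0271  0.3633] turn 0.0107
```

play_rows([
  [45,[-0.112,0.026,0.2],0.011],
  [45,[-0.112,0.026,0.2],0.011],
  [35,[-0.112,0.026,0.3],0.011],
  [30,[-0.112,0.026,0.355],0.011],
  [30,[-0.112,0.026,0.355],0.011],
  [30,[-0.112,0.026,0.355],0.011],
  [10,[-0.112,0.026,0.355],0.011],
  [5,[-0.112,0.026,0.355],0.011],
  [5,[-0.112,0.026,0.355],0.011],
  [5,[-0.112,0.026,0.355],0.011],
])

```text
time_s: 10.25
eef_pos: [0.6184, 0.0027, 0.0185]
eef_rot: [0.002, 0.104, 0.995, -0.0]
wrist_force: [0.2, -0.2, 7.0]
opening: 0.116
grasp_force: 60.4
```

play_rows([
  [5,[0,0,0],0],
  [5,[0,0,0],0],
  [5,[0,0,-0.05],0],
  [5,[0,0,-0.15],0],
  [5,[0,0,-0.25],0],
  [5,[0,0,-0.4],0],
  [5,[0,0,-0.5],0],
  [5,[0,0,-0.5],0],
])

```text
time_s: 11.05
eef_pos: [0.6214, 0.0023, 0.2263]
eef_rot: [0.008, 0.104, 0.995, -0.001]
wrist_force: [0.8, -0.3, -0.1]
opening: 0.114
grasp_force: 59.5
```

```bash
python3 - <<'E'
from h import *
t=cam("top"); Q=cloud(t)
for d in masks_of(t,"dispenser")[:1]: print(d["conf"],d["rect"])
go([.43,.2,.24],np.radians(105))
print(get_obs()["q"].round(2))
E
```

```text
0.84 [204.8, 256.6, 59.4, 67.5]
shift [ 0.5605  0.3854 -0.056 ] turn -0.1496
[-0.19  0.28  1.51 -0.    1.34 -1.55]
```

```bash
python3 - <<'E'
from h import *
go([.575,.285,.29],np.radians(105))
E
```

```text
shift [ 0.2491  0.6682 -0.1795] turn -0.1496
```

play_rows([
  [5,[0.15,0.35,-0.18],-0.15],
  [5,[0.15,0.35,-0.18],-0.15],
  [5,[0.15,0.35,-0.18],-0.15],
  [5,[0.25,0.67,-0.18],-0.15],
  [5,[0.25,0.67,-0.18],-0.15],
  [5,[0.25,0.67,-0.18],-0.15],
  [5,[0.25,0.67,-0.18],-0.15],
  [5,[0.25,0.67,-0.18],-0.15],
  [5,[0.25,0.67,-0.18],-0.15],
  [5,[0.25,0.67,-0.18],-0.15],
])

```text
time_s: 12.15
eef_pos: [0.5743, 0.2842, 0.2872]
eef_rot: [-0.001, -0.13, 0.991, -0.0]
wrist_force: [0.7, -0.4, -0.6]
opening: 0.116
grasp_force: 59.5
```

```bash
python3 - <<'E'
from h import *
w=cam("wrist"); save(w,"w3.png"); P=cloud(w); print(w["obs"]["eef_pos"],w["obs"]["eef_rot"])
np.save("P3.npy",P); np.save("I3.npy",w["image"])
for l in ["hatch","stud0","release","cover"]:
    for d in masks_of(w,l)[:4]:
        m=d["mask"]; p=P[m]; print(l,round(d["conf"],2),np.round(d["rect"]),np.nanmedian(p,0).round(4))
E
```

```text
[0.57427953 0.28424431 0.28719954] [-7.37446572e-04 -1.30191377e-01  9.91488573e-01 -2.66030631e-04]
hatch 0.62 [332. 151. 119.  98.] [0.5215 0.2762 0.072 ]
stud0 0.7 [294. 120.   9.  12.] [0.5046 0.2373 0.069 ]
stud0 0.57 [374. 177.   7.   9.] [0.5332 0.3142 0.0911]
stud0 0.47 [372. 117.  13.  10.] [0.4881 0.3027 0.0692]
release 0.92 [334.  56.  25.  29.] [0.4454 0.2574 0.0517]
release 0.52 [326. 298. 199. 150.] [0.5615 0.2818 0.2769]
cover 0.66 [326. 295. 198. 145.] [0.5615 0.2819 0.2769]
```

View pics/w3.png

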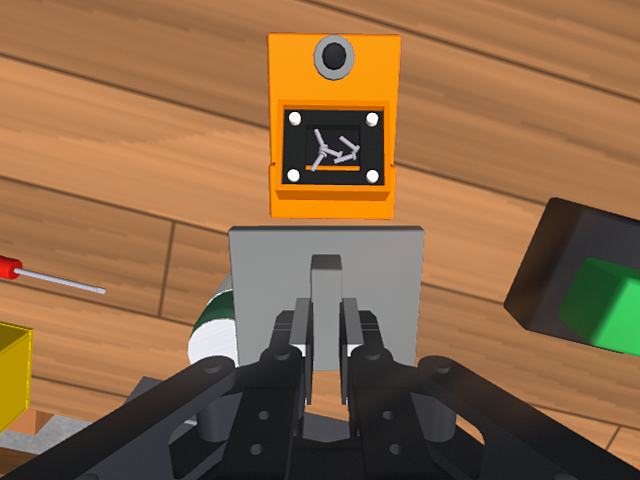

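```bash
python3 - <<'E'
from h import *
P=np.load("P3.npy"); I=np.load("I3.npy").astype(int); S={}
for n,(u,v) in {"0":(294,119),"1":(372,118),"2":(293,176),"3":(373,176)}.items():
    sl=(slice(v-10,v+11),slice(u-10,u+11)); m=I[sl].min(-1)>190; p=P[sl][m]; p=p[~np.isnan(p[:,0])]
    S[n]=np.median(p,0); print(n,len(p),S[n].round(4))
# ledge: dark pixels in rim
m=np.zeros((480,640),bool); m[108:186,284:385]=1; m&=(I.max(-1)<60)
p=P[m]; p=p[~np.isnan(p[:,0])]
c=np.mean(list(S.values()),0); print("stud centre",c.round(4))
yv=(S["1"]-S["0"]+S["3"]-S["2"])[:2]; xv=(S["2"]-S["0"]+S["3"]-S["1"])[:2]
print("yaw y",np.degrees(np.arctan2(yv[1],yv[0])),"yaw x",np.degrees(np.arctan2(xv[1],xv[0])), np.linalg.norm(yv)/2,np.linalg.norm(xv)/2)
# robust plane
best=None; rng=np.random.default_rng(0)
for _ in range(300):
    a=p[rng.choice(len(p),3)]; n=np.cross(a[1]-a[0],a[2]-a[0]); l=np.linalg.norm(n)
    if l<1e-6: continue
    n/=l; d=np.abs((p-a[0])@n); k=(d<.001).sum()
    if best is None or k>best[0]: best=(k,d<.0012)
q=p[best[1]]; qc=q.mean(0); n=np.linalg.svd(q-qc)[2][2]; n*=np.sign(n[2]); print("plane",len(p),len(q),n.round(3),"slope",np.degrees(np.arccos(n[2])),"dir",np.degrees(np.arctan2(-n[1],-n[0])))
for k in S: print(k,"proud mm",((S[k]-qc)@n*1e3).round(2))
cc=c-n*((c-qc)@n); print("hatch origin",cc.round(4))
# button, orange front
# cover in hand
m=np.zeros((480,640),bool); m[225:372,228:425]=1; g=P[m]; g=g[~np.isnan(g[:,0])]
g=g[(g[:,2]>.265)&(g[:,2]<.285)]; print("cover plate z",np.percentile(g[:,2],[5,50,95]),boxfit(g))
r=P[255:285,312:340].reshape(-1,3); print("ridge",np.nanmedian(r,0))
E
```

```text
0 110 [0.5041 0.2379 0.0688]
1 104 [0.4872 0.3035 0.0694]
2 106 [0.5498 0.2492 0.0902]
3 101 [0.5328 0.3147 0.0912]
stud centre [0.5185 0.2763 0.0799]
yaw y 104.49516741318979 yaw x 13.810726988098509 0.06773408063348686 0.047034938424407736
plane 5804 3616 [-0.419 -0.109  0.901] slope 25.68076996138374 dir 14.592424422099437
0 proud mm 5.35
1 proud mm 5.79
2 proud mm 4.22
3 proud mm 5.05
hatch origin [0.5206 0.2769 0.0753]
cover plate z [0.27546683 0.27673624 0.27778786] (array([572.3, 284. ]), array([64.6, 80.3]), 14.7)
ridge [0.55247328 0.27892916 0.29400067]
```

```bash
python3 - <<'E'
from h import *
go([.5149,.2754,.15],np.radians(104.3))
E
```

```text
shift [0.15   0.0153 0.3454] turn 0.0039
```

play_rows([
  [5,[0.15,0.015,0.1],0.004],
  [5,[0.15,0.015,0.2],0.004],
  [5,[0.15,0.015,0.3],0.004],
  [5,[0.15,0.015,0.345],0.004],
  [5,[0.15,0.015,0.345],0.004],
  [5,[0.15,0.015,0.345],0.004],
  [5,[0.15,0.015,0.345],0.004],
])

```text
time_s: 13.1
eef_pos: [0.5163, 0.2764, 0.1523]
eef_rot: [0.002, -0.125, 0.992, 0.0]
wrist_force: [0.7, -0.8, 0.0]
opening: 0.113
grasp_force: 59.5
```

```bash
python3 - <<'E'
from h import *
go([.5149,.2754,.115],np.radians(104.3)); print(get_obs()["wrist_force"])
w=cam("wrist"); P=cloud(w); z=get_obs()["eef_pos"][2]
p=P[200:400,150:500].reshape(-1,3); p=p[np.abs(p[:,2]-(z-.0105))<.003]; print(boxfit(p),np.median(p[:,2]),get_obs()["eef_pos"])
E
```

```text
shift [ 0.0044 -0.0016  0.0933] turn 0.0002
[ 0.65985844 -0.7684917   0.03808677]
(array([514.4, 276.2]), array([64.3, 80.5]), 14.4) 0.14182176356524037 [0.51629267 0.27643752 0.15236736]
```

play_rows([
  [5,[0.0045,-0.002,0.04],0],
  [5,[0.0045,-0.002,0.08],0],
  [5,[0.0045,-0.002,0.09],0],
  [5,[0.0045,-0.002,0.095],0],
  [5,[0.0045,-0.002,0.098],0],
  [5,[0.0045,-0.002,0.098],0],
])

```text
time_s: 13.75
eef_pos: [0.5137, 0.2751, 0.1118]
eef_rot: [0.001, -0.125, 0.992, 0.0]
wrist_force: [0.3, -0.7, -1.4]
opening: 0.116
grasp_force: 59.5
```

play_rows([
  [5,[0,0,0.003],0],
  [5,[0,0,0.006],0],
  [5,[0,0,0.006],0],
])

```text
time_s: 14.05
eef_pos: [0.5138, 0.2751, 0.1092]
eef_rot: [0.001, -0.125, 0.992, 0.0]
wrist_force: [0.3, 0.0, 3.4]
opening: 0.113
grasp_force: 59.9
```

play_rows([
  [5,[0,0,0.003],0],
  [5,[0,0,0.006],0],
  [5,[0,0,0.006],0],
])

```text
time_s: 14.35
eef_pos: [0.5132, 0.2749, 0.1061]
eef_rot: [0.0, -0.125, 0.992, 0.0]
wrist_force: [0.2, -0.6, 2.7]
opening: 0.112
grasp_force: 60.0
```

```bash
cat >> h.py <<'E'
H=np.array([.5206,.2769,.0753]); a=np.radians(14.3); s=np.radians(25.8)
X=np.array([np.cos(s)*np.cos(a),np.cos(s)*np.sin(a),np.sin(s)]); Y=np.array([-np.sin(a),np.cos(a),0]); Z=np.cross(X,Y); RH=np.stack([X,Y,Z],1)
def grey(w,P,lo=215,hi=420):
    I=w["image"].astype(int); m=(I.max(-1)-I.min(-1)<16)&(I.max(-1)>70); 
    m[:lo]=0; m[hi:]=0; m[:,:200]=0; m[:,450:]=0
    q=(P-H)@RH; m&=(np.abs(q[...,0])<.045)&(np.abs(q[...,1])<.05)&(q[...,2]>0)&(q[...,2]<.06); return m
def plane(p):
    rng=np.random.default_rng(0); best=(0,None)
    for _ in range(300):
        t=p[rng.choice(len(p),3)]; n=np.cross(t[1]-t[0],t[2]-t[0]); l=np.linalg.norm(n)
        if l<1e-6: continue
        d=np.abs((p-t[0])@(n/l))<.0008
        if d.sum()>best[0]: best=(d.sum(),d)
    q=p[best[1]]; c=q.mean(0); n=np.linalg.svd(q-c)[2][2]; return n*np.sign(n[2]),c,q
E
python3 - <<'E'
from h import *
w=cam("wrist"); save(w,"w4.png"); P=cloud(w); m=grey(w,P,150); p=P[m]; print(len(p)); n,c,q=plane(p); print(len(q),n,np.degrees(np.arccos(n[2])),c)
h=(q-H)@RH; print(np.percentile(h,[1,50,99],0)*1e3)
E
```

```text
20484
13218 [-0.0091585   0.00141114  0.99995706] 0.5309430490704342 [0.50293129 0.27215475 0.0955435 ]
[[-28.05040945 -38.63860663  10.1724187 ]
 [ -9.75693134  -2.49045618  27.19488252]
 [ 26.10216779  39.33259505  35.96484457]]
```

Not pivoting in the grip, so I'll release and let the low side drop.

play_rows([
  [14,[0,0,-0.004],0],
  [20,[0,0,-0.004],0],
  [26,[0,0,-0.004],0],
  [26,[0,0,-0.004],0],
  [26,[0,0,-0.004],0],
])

```text
time_s: 14.9
eef_pos: [0.513, 0.2748, 0.1075]
eef_rot: [-0.0, -0.125, 0.992, -0.0]
wrist_force: [0.9, -0.4, -0.5]
opening: 0.308
grasp_force: 0.0
```

```bash
python3 - <<'E'
from h import *
w=cam("wrist"); save(w,"w5.png"); P=cloud(w); m=grey(w,P,150); p=P[m]; print(len(p)); n,c,q=plane(p); print(len(q),n,np.degrees(np.arccos(n[2])),"tilt vs hatch",(n@RH).round(3))
h=(q-H)@RH; print((np.percentile(h,[1,50,99],0)*1e3).round(1)); print(boxfit(h))
E
```

```text
20638
12980 [-0.32301888 -0.08024931  0.94298402] 19.441122404079547 tilt vs hatch [0.111 0.002 0.994]
[[-39.2 -38.9   9.4]
 [-14.6   1.3  13.7]
 [ 22.   39.2  16.9]]
(array([-8.4,  0.2]), array([62.9, 79.5]), 0.1)
```

View pics/w5.png

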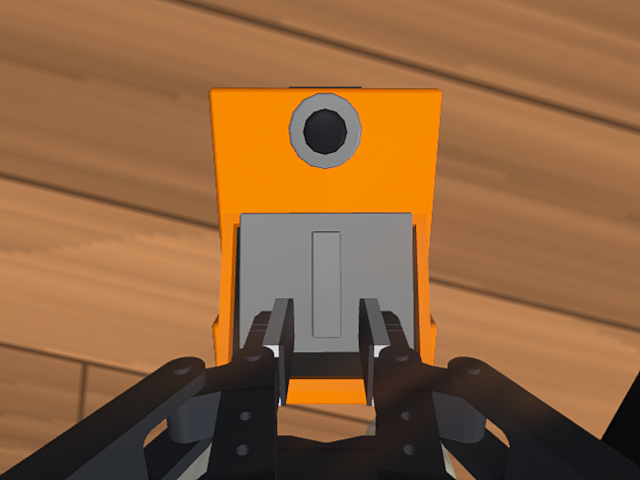

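The cover slid down: its low edge sits on the lower rim (hatch x about -8 mm) and it tilts 19°. I'll regrasp it at this tilt, lift, and shift it uphill.

```bash
python3 - <<'E'
from h import *
w=cam("wrist"); P=cloud(w); m=grey(w,P,150); n,c,q=plane(P[m]); h=(q-H)@RH; b=boxfit(h)[0]/1e3
C=H+RH@np.array([b[0],b[1],0]); C=C+Z*(((c-C)@n)/(Z@n)); print("top centre",C.round(4))
d=np.array([np.cos(a),np.sin(a),0]); T=C-.0035*d; T[2]+= .0065-.0012; print("tcp",T.round(4)); go(T,np.radians(104.3))
E
```

```text
top centre [0.5077 0.2738 0.0834]
tcp [0.5043 0.273  0.0887]
shift [0.0222 0.0009 0.0473] turn 0.0003
```

play_rows([
  [26,[0.022,0.001,0.02],0],
  [26,[0.022,0.001,0.046],0],
  [26,[0.022,0.001,0.046],0],
  [16,[0.022,0.001,0.046],0],
  [8,[0.022,0.001,0.046],0],
  [5,[0.022,0.001,0.046],0],
  [5,[0.022,0.001,0.046],0],
])

```text
time_s: 15.7
eef_pos: [0.5047, 0.2731, 0.0895]
eef_rot: [0.0, -0.125, 0.992, 0.0]
wrist_force: [0.4, 0.0, -0.0]
opening: 0.119
grasp_force: 60.2
```

```bash
python3 - <<'E'
from h import *
w=cam("wrist"); P=cloud(w); m=grey(w,P,150); n,c,q=plane(P[m]);h=(q-H)@RH; print(len(q),(n@RH).round(3),boxfit(h),np.median(h,0).round(4),get_obs()["wrist_force"].round(1))
E
```

```text
11247 [ 0.115 -0.001  0.993] (array([-7.7,  0.5]), array([79.6, 62.9]), 89.9) [-0.0197 -0.0043  0.0145] [-0.1 -0.8 -1.5]
```

play_rows([
  [5,[0.011,0,-0.0225],0],
  [5,[0.011,0,-0.0225],0],
  [5,[0.002,-0.001,-0.027],0],
  [5,[-0.0065,-0.001,-0.031],0],
  [5,[-0.0065,-0.001,-0.031],0],
  [5,[-0.0065,-0.001,-0.031],0],
])

```text
time_s: 16.35
eef_pos: [0.5072, 0.2733, 0.1016]
eef_rot: [-0.0, -0.125, 0.992, -0.0]
wrist_force: [0.5, -0.7, -1.1]
opening: 0.115
grasp_force: 60.3
```

```bash
cat > chk.py <<'E'
from h import *
w=cam("wrist"); P=cloud(w); m=grey(w,P,150); n,c,q=plane(P[m]);h=(q-H)@RH; nh=n@RH
k=(c-H)@RH; z0=k[2]+(nh[0]*k[0]+nh[1]*k[1])/nh[2]
o=get_obs(); print(len(q),"n",nh.round(4),boxfit(h),"z at hatch0 mm",(z0*1e3).round(2),"range x",np.percentile(h[:,0],[.5,99.5]).round(4)*1e3,"F",o["wrist_force"].round(1),o["eef_pos"].round(4),o["time_s"])
E
python3 chk.py
```

```text
11776 n [0.1124 0.0016 0.9937] (array([-0.3,  0.2]), array([79.3, 62.9]), 90.0) z at hatch0 mm 22.94 range x [-31.6  30.2] F [-0.3 -0.4 -1.1] [0.507  0.2732 0.1015] 16.4
```

play_rows([
  [5,[-0.006,0,0.002],0],
  [5,[-0.01,0,0.011],0],
  [5,[-0.0125,0,0.0165],0],
  [5,[-0.0145,0,0.021],0],
  [5,[-0.0145,0,0.021],0],
  [5,[-0.0145,0,0.021],0],
])

```text
time_s: 17.0
eef_pos: [0.5127, 0.2748, 0.0932]
eef_rot: [-0.0, -0.125, 0.992, -0.0]
wrist_force: [-0.3, -0.7, 0.2]
opening: 0.121
grasp_force: 60.4
```

```bash
python3 chk.py
```

```text
11850 n [ 0.1095 -0.0019  0.994 ] (array([1.1, 0.2]), array([79.6, 62.9]), 89.9) z at hatch0 mm 12.98 range x [-30.2  31.6] F [ 0.6 -0.3 -1.1] [0.5127 0.2747 0.0933] 17.05
```

play_rows([
  [5,[-0.0013,0,0.0028],0],
  [5,[-0.0026,0,0.0056],0],
  [5,[-0.0026,0,0.0056],0],
])

```text
time_s: 17.35
eef_pos: [0.5136, 0.275, 0.0914]
eef_rot: [-0.0, -0.125, 0.992, -0.0]
wrist_force: [-3.7, -0.2, 4.6]
opening: 0.121
grasp_force: 61.0
```

```bash
python3 chk.py
```

```text
11848 n [0.1046 0.0019 0.9945] (array([1.2, 0.2]), array([79.6, 62.8]), 90.0) z at hatch0 mm 11.1 range x [-30.1  31.5] F [-2.6 -1.   5. ] [0.5137 0.275  0.0914] 17.4
```

play_rows([
  [14,[0,0,0],0],
  [20,[0,0,0],0],
  [24,[0,0,0],0],
  [24,[0,0,0],0],
])

```text
time_s: 17.8
eef_pos: [0.5137, 0.275, 0.0909]
eef_rot: [-0.0, -0.125, 0.992, 0.0]
wrist_force: [0.3, -0.3, 0.4]
opening: 0.282
grasp_force: 0.0
```

```bash
python3 chk.py
```

```text
11983 n [0.1089 0.     0.9941] (array([1.3, 0.3]), array([79.7, 63.1]), 89.9) z at hatch0 mm 11.18 range x [-30.1  32.6] F [-0.2  0.1 -1.3] [0.5137 0.275  0.0909] 17.85
```

```bash
python3 - <<'E'
from h import *
d=np.array([np.cos(a),np.sin(a),0])
for z in (.125,.085):
    T=H-.0329*d; T[2]=z; go(T,np.radians(104.3))
E
```

```text
shift [ 0.0644  0.0005 -0.0852] turn 0.0003
shift [0.0644 0.0005 0.0148] turn 0.0003
```

play_rows([
  [24,[0,0,-0.085],0],
  [24,[0,0,-0.085],0],
  [48,[0.0645,0.0005,-0.085],0],
  [48,[0.0645,0.0005,-0.085],0],
  [48,[0.0645,0.0005,-0.085],0],
  [48,[0.0645,0.0005,-0.03],0],
  [48,[0.0645,0.0005,0.01],0],
  [48,[0.0645,0.0005,0.01],0],
])

```text
time_s: 18.65
eef_pos: [0.4876, 0.2683, 0.0847]
eef_rot: [-0.002, -0.125, 0.992, -0.0]
wrist_force: [-0.6, -0.1, -0.5]
opening: 0.563
grasp_force: 0.0
```

```bash
python3 chk.py
```

```text
8923 n [ 0.105  -0.0028  0.9945] (array([-6.9,  0. ]), array([79.2, 46.4]), 89.9) z at hatch0 mm 11.28 range x [-29.6  16.1] F [ 0.   0.1 -0.5] [0.4884 0.2686 0.086 ] 18.7
```

play_rows([
  [48,[0,0,0.006],0],
  [48,[0,0,0.013],0],
  [48,[0,0,0.013],0],
])

```text
time_s: 19.0
eef_pos: [0.489, 0.2689, 0.0822]
eef_rot: [0.0, -0.125, 0.992, 0.0]
wrist_force: [-0.6, 0.3, 0.1]
opening: 0.564
grasp_force: 0.0
```

play_rows([
  [48,[0,0,0.003],0],
  [48,[0,0,0.006],0],
  [48,[0,0,0.006],0],
])

```text
time_s: 19.3
eef_pos: [0.4886, 0.2688, 0.0794]
eef_rot: [0.0, -0.125, 0.992, 0.0]
wrist_force: [0.3, 0.0, -0.5]
opening: 0.559
grasp_force: 0.0
```

play_rows([
  [48,[-0.001,0,0.003],0],
  [48,[-0.002,0,0.006],0],
  [48,[-0.002,0,0.006],0],
])

```text
time_s: 19.6
eef_pos: [0.4893, 0.269, 0.0768]
eef_rot: [-0.0, -0.125, 0.992, -0.0]
wrist_force: [0.0, -0.0, -0.7]
opening: 0.564
grasp_force: 0.0
```

play_rows([
  [48,[-0.001,0,0.003],0],
  [48,[-0.002,0,0.005],0],
  [48,[-0.002,0,0.005],0],
])

```text
time_s: 19.9
eef_pos: [0.4902, 0.2692, 0.0751]
eef_rot: [-0.0, -0.125, 0.992, -0.0]
wrist_force: [-0.9, -0.8, 2.3]
opening: 0.56
grasp_force: 1.3
```

play_rows([
  [48,[-0.001,0,0.003],0],
  [48,[-0.002,0,0.005],0],
  [48,[-0.002,0,0.005],0],
])

```text
time_s: 20.2
eef_pos: [0.4909, 0.2694, 0.0729]
eef_rot: [-0.0, -0.125, 0.992, -0.0]
wrist_force: [-1.8, -0.6, 2.7]
opening: 0.558
grasp_force: 1.4
```

```bash
python3 chk.py
```

```text
8357 n [0.0401 0.0037 0.9992] (array([-9.8,  0.2]), array([78.8, 42.2]), 89.9) z at hatch0 mm 9.32 range x [-30.5  11.1] F [-2.4 -0.3  2. ] [0.4909 0.2694 0.0729] 20.25
```

play_rows([
  [48,[-0.001,0,0.002],0],
  [48,[-0.002,0,0.004],0],
  [48,[-0.002,0,0.004],0],
])

```text
time_s: 20.55
eef_pos: [0.4914, 0.2695, 0.0711]
eef_rot: [-0.0, -0.125, 0.992, -0.0]
wrist_force: [-2.5, -0.5, 2.3]
opening: 0.561
grasp_force: 1.4
```

play_rows([
  [48,[-0.0005,0,0.001],0],
  [48,[-0.001,0,0.002],0],
  [48,[-0.001,0,0.002],0],
])

```text
time_s: 20.85
eef_pos: [0.4917, 0.2696, 0.0705]
eef_rot: [-0.001, -0.125, 0.992, -0.0]
wrist_force: [-4.2, -1.3, 3.8]
opening: 0.563
grasp_force: 2.8
```

```bash
python3 chk.py
```

```text
8297 n [-0.0118 -0.0039  0.9999] (array([-10.3,  -0. ]), array([79.1, 41.7]), 90.0) z at hatch0 mm 7.8 range x [-30.8  10.4] F [-4.2 -2.9  2.6] [0.4917 0.2696 0.0705] 20.9
```

```bash
python3 - <<'E'
from h import *
d=np.array([np.cos(a),np.sin(a),0])
for z in (.11,.09):
    T=H+.0045*d; T[2]=z; go(T,np.radians(104.3))
E
```

```text
shift [-0.0857 -0.0003 -0.0988] turn 0.0003
shift [-0.0858 -0.0003 -0.0488] turn 0.0003
```

play_rows([
  [48,[0,0,-0.05],0],
  [48,[0,0,-0.1],0],
  [48,[0,0,-0.1],0],
  [48,[-0.086,0,-0.1],0],
  [48,[-0.086,0,-0.1],0],
  [48,[-0.086,0,-0.1],0],
  [48,[-0.086,0,-0.065],0],
  [48,[-0.086,0,-0.052],0],
  [48,[-0.086,0,-0.052],0],
])

```text
time_s: 21.8
eef_pos: [0.5237, 0.2778, 0.0894]
eef_rot: [-0.002, -0.125, 0.992, -0.0]
wrist_force: [0.5, 0.3, -0.2]
opening: 0.561
grasp_force: 0.0
```

```bash
python3 chk.py
```

```text
15838 n [ 2.5e-03 -5.0e-04  1.0e+00] (array([0.5, 0.3]), array([63.1, 79.6]), 0.3) z at hatch0 mm 7.98 range x [-30.7  31.7] F [0.3 0.4 1.1] [0.5243 0.278  0.0902] 21.85
```

play_rows([
  [48,[-0.001,0,0.003],0],
  [48,[-0.002,0,0.007],0],
  [48,[-0.002,0,0.007],0],
])

```text
time_s: 22.15
eef_pos: [0.5264, 0.2785, 0.0887]
eef_rot: [0.0, -0.125, 0.992, 0.0]
wrist_force: [0.2, -0.4, -0.3]
opening: 0.565
grasp_force: 0.0
```

play_rows([
  [48,[-0.0005,0,0.002],0],
  [48,[-0.001,0,0.004],0],
  [48,[-0.001,0,0.004],0],
])

```text
time_s: 22.45
eef_pos: [0.5269, 0.2786, 0.0878]
eef_rot: [0.0, -0.125, 0.992, 0.0]
wrist_force: [-1.7, -0.9, 4.8]
opening: 0.561
grasp_force: 2.6
```

play_rows([
  [48,[-0.0005,0,0.0015],0],
  [48,[-0.001,0,0.0025],0],
  [48,[-0.001,0,0.0025],0],
])

```text
time_s: 22.75
eef_pos: [0.5273, 0.2787, 0.0873]
eef_rot: [0.0, -0.125, 0.992, -0.0]
wrist_force: [-3.3, -1.4, 7.3]
opening: 0.564
grasp_force: 4.6
```

```bash
python3 chk.py
```

```text
16986 n [1.880e-02 8.000e-04 9.998e-01] (array([0.5, 0.3]), array([79.7, 63.2]), 90.0) z at hatch0 mm 7.12 range x [-31.   31.9] F [-3.4 -1.2  8.3] [0.5273 0.2787 0.0872] 22.8
```

play_rows([
  [48,[0,0,-0.05],0],
  [48,[0,0,-0.15],0],
  [48,[0.05,0,-0.3],0],
  [48,[0.05,0,-0.35],0],
  [48,[0.05,0,-0.35],0],
  [48,[0.05,0,-0.35],0],
])

```text
time_s: 23.4
eef_pos: [0.5081, 0.2738, 0.227]
eef_rot: [0.001, -0.125, 0.992, 0.0]
wrist_force: [-1.2, -0.3, -1.3]
opening: 0.563
grasp_force: 0.0
```

```bash
python3 - <<'E'
from h import *
w=cam("wrist"); P=cloud(w); I=w["image"]
for d in masks_of(w,"cover")[:2]: print(d["conf"],d["rect"])
h=(P-H)@RH; g=(np.abs(h[...,2]-.008)<.012)
I2=I.astype(int); gr=g&(I2.max(-1)-I2.min(-1)<20)&(np.abs(h[...,0])<.038)&(np.abs(h[...,1])<.046)
n,c,q=plane(P[gr]); k=(q-H)@RH; print("cover n",(n@RH).round(4),boxfit(k),np.median(k[:,2]))
orr=g&(I2[...,0]-I2[...,2]>80)
for nm,s in {"lo":(h[...,0]<-.0365)&(h[...,0]>-.0405)&(abs(h[...,1])<.04),"hi":(h[...,0]>.0365)&(h[...,0]<.0405)&(abs(h[...,1])<.04),"y-":(h[...,1]<-.0445)&(h[...,1]>-.0485)&(abs(h[...,0])<.03),"y+":(h[...,1]>.0445)&(h[...,1]<.0485)&(abs(h[...,0])<.03)}.items():
    m=orr&s; print(nm,m.sum(),np.median(h[m][:,2]).round(4), "cover plane there", )
for x in(-30,28):
  for y in(-36,36):
    m=gr&(abs(h[...,0]*1e3-x)<2)&(abs(h[...,1]*1e3-y)<3); print(x,y,m.sum(),np.median(h[m][:,2]).round(5))
save(w,"w6.png")
t=cam("top")
for l in ["block","tray"]:
  for d in masks_of(t,l)[:1]: print(l,d["conf"],d["rect"])
E
```

```text
0.61 [326.4, 233.6, 106.1, 86.0]
cover n [-9.e-04  5.e-03  1.e+00] (array([-4.3, -0. ]), array([63.1, 79.8]), 0.1) 0.007959443929905528
lo 494 0.0082 cover plane there
hi 541 0.0081 cover plane there
y- 525 0.0079 cover plane there
y+ 372 0.0081 cover plane there
-30 -36 39 0.00805
-30 36 41 0.00784
28 -36 48 0.00031
28 36 9 0.00797
tray 0.93 [391.6, 322.8, 49.8, 51.6]
```

View pics/w6.png

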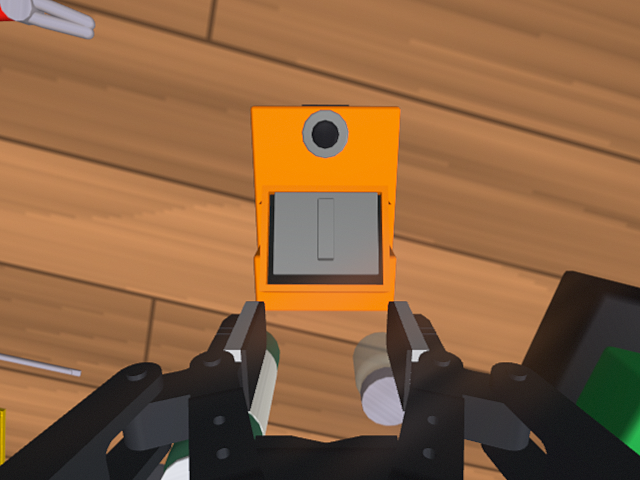

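```bash
python3 - <<'E'
from h import *
for _ in range(3):
    w=cam("wrist"); P=cloud(w); I=w["image"].astype(int); h=(P-H)@RH
    m=(np.abs(h[...,2]-.008)<.003)&(I.max(-1)-I.min(-1)<20)&(np.abs(h[...,0])<.038)&(np.abs(h[...,1])<.046)
    n,c,q=plane(P[m]); k=(q-H)@RH; print((n@RH).round(4),np.median(k[:,2]).round(5),boxfit(k)[0],get_obs()["wrist_force"].round(1))
    o=(I[...,0]-I[...,2]>80)&(np.abs(h[...,2]-.008)<.002)&(np.abs(h[...,0])<.041)&(np.abs(h[...,1])<.049)
    n,c,q=plane(P[o]); print(" rim",(n@RH).round(4),np.median(((q-H)@RH)[:,2]).round(5))
E
```

```text
[0.0044 0.003  1.    ] 0.00794 [-4.3 -0.1] [-0.8  0.2  0.5]
 rim [-0.0028  0.001   1.    ] 0.00803
[-3.4e-03 -7.0e-04  1.0e+00] 0.00794 [-4.4 -0.1] [-0.6 -0.3 -0.1]
 rim [-0.0011 -0.      1.    ] 0.00807
[ 6.9e-03 -7.0e-04  1.0e+00] 0.0079 [-4.1 -0.1] [-0.5  0.2 -0.5]
 rim [-3.e-03 -1.e-04  1.e+00] 0.00821
```

The cover is flat and flush with the rim within the noise. Block is in the tray, gripper is open and clear.

```bash
python3 -c "
from bench import *
print(hand_in())"
```

```text
the job is handed in; nothing more can be done
None
```

I handed the job in at about 24 s. The block is in the blue tray, and the grey cover lies flat and flush with the rim to within about 0.2 mm. It rests against the lower side of its 4 mm play. The release button was not touched, and the gripper is open and clear.

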